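Close up the bench raceway with snap-in covers

TASK

Close up the cable raceway on the packing bench: set every yellow cover lying on the bench into an opening of its own and press it down until it is level on the deck, and only then knock its sprung red pin fully down with the mallet, never pushing a pin down with the fingers. Also turn the power inlet's lock ring fully round to its green locked mark. Finish with the mallet standing on its head on the black rubber pad again, and leave the other things on the bench where they are.

Things in the scene. Friction and masses are not known exactly. Their poses are not given: they have to be found in the camera images.
- raceway: White steel cable raceway fixed on the bench, 110 mm (its x) by 500 mm (its y), flat deck 50 mm up. Origin: centre of its underside; z up; -x faces the robot. In the deck: four rectangular openings in a row and, at the +y end, a round power inlet with a lock ring. A cover laid in an opening stands about 6 mm proud; pressed level, flange flat on the deck, its origin is 15 mm below the deck.
- opening1 (a point): Centre of opening 1, level with the deck's top face, axes as the raceway's. 52 mm (x) by 66 mm (y). Inside, on both long sides, are sprung catch bars, 3 to 11 mm below the deck, on which a cover first rests; pressed down with 8 to 10 N it snaps past them and is level. At y = -196 mm in the raceway's frame.
- opening2 (a point): Centre of opening 2, level with the deck's top face, axes as the raceway's. 52 mm (x) by 66 mm (y). Inside, on both long sides, are sprung catch bars, 3 to 11 mm below the deck, on which a cover first rests; pressed down with 8 to 10 N it snaps past them and is level. At y = -100 mm in the raceway's frame.
- opening3 (a point): Centre of opening 3, level with the deck's top face, axes as the raceway's. 52 mm (x) by 66 mm (y). Inside, on both long sides, are sprung catch bars, 3 to 11 mm below the deck, on which a cover first rests; pressed down with 8 to 10 N it snaps past them and is level. At y = -4 mm in the raceway's frame.
- opening4 (a point): Centre of opening 4, level with the deck's top face, axes as the raceway's. 52 mm (x) by 66 mm (y). Inside, on both long sides, are sprung catch bars, 3 to 11 mm below the deck, on which a cover first rests; pressed down with 8 to 10 N it snaps past them and is level. At y = 92 mm in the raceway's frame.
- cover1: Yellow snap-in cover, absent in some runs; 0.13 kg. Flange 64 mm (x) by 84 mm (y), z = 15 to 20 mm, over a grey skirt 48 mm (x) by 60 mm (y), z = 0 to 15 mm, that goes into any opening either way round with 2 mm (x) and 3 mm (y) play each side. Origin: centre of the skirt's underside, z up; it lies on the bench on its skirt. A red captive pin stands up through its middle.
- pin1 (a joint): Travel (m) of the cover's sprung red pin: 0 = up, 0.012 = fully down. It stands on the cover's z axis, head 13 mm across, its top at z = 36 mm less the travel in the cover's frame. It needs 5 to 7 N, less than pressing a cover in; short of about 7 mm it springs back up, past that it snaps and stays down. Its foot comes out 10 mm below the skirt, so it cannot go down with the cover on the bench.
- cover2: Yellow snap-in cover, absent in some runs; 0.13 kg. Flange 64 mm (x) by 84 mm (y), z = 15 to 20 mm, over a grey skirt 48 mm (x) by 60 mm (y), z = 0 to 15 mm, that goes into any opening either way round with 2 mm (x) and 3 mm (y) play each side. Origin: centre of the skirt's underside, z up; it lies on the bench on its skirt. A red captive pin stands up through its middle.
- pin2 (a joint): Travel (m) of the cover's sprung red pin: 0 = up, 0.012 = fully down. It stands on the cover's z axis, head 13 mm across, its top at z = 36 mm less the travel in the cover's frame. It needs 5 to 7 N, less than pressing a cover in; short of about 7 mm it springs back up, past that it snaps and stays down. Its foot comes out 10 mm below the skirt, so it cannot go down with the cover on the bench.
- cover3: Yellow snap-in cover, absent in some runs; 0.13 kg. Flange 64 mm (x) by 84 mm (y), z = 15 to 20 mm, over a grey skirt 48 mm (x) by 60 mm (y), z = 0 to 15 mm, that goes into any opening either way round with 2 mm (x) and 3 mm (y) play each side. Origin: centre of the skirt's underside, z up; it lies on the bench on its skirt. A red captive pin stands up through its middle.
- pin3 (a joint): Travel (m) of the cover's sprung red pin: 0 = up, 0.012 = fully down. It stands on the cover's z axis, head 13 mm across, its top at z = 36 mm less the travel in the cover's frame. It needs 5 to 7 N, less than pressing a cover in; short of about 7 mm it springs back up, past that it snaps and stays down. Its foot comes out 10 mm below the skirt, so it cannot go down with the cover on the bench.
- cover4: Yellow snap-in cover, absent in some runs; 0.13 kg. Flange 64 mm (x) by 84 mm (y), z = 15 to 20 mm, over a grey skirt 48 mm (x) by 60 mm (y), z = 0 to 15 mm, that goes into any opening either way round with 2 mm (x) and 3 mm (y) play each side. Origin: centre of the skirt's underside, z up; it lies on the bench on its skirt. A red captive pin stands up through its middle.
- pin4 (a joint): Travel (m) of the cover's sprung red pin: 0 = up, 0.012 = fully down. It stands on the cover's z axis, head 13 mm across, its top at z = 36 mm less the travel in the cover's frame. It needs 5 to 7 N, less than pressing a cover in; short of about 7 mm it springs back up, past that it snaps and stays down. Its foot comes out 10 mm below the skirt, so it cannot go down with the cover on the bench.
- ring (a joint): Grey captive lock ring round the inlet, turning clockwise seen from above: 0 = open (white pointer at the red mark), 1.2 rad = locked, at its stop (white pointer at the green mark, on the raceway's +x side). It stays where it is left; about 0.1 N m turns it.
- ring_axis (a point): Point on the lock ring's vertical axis, level with the ring's top, 26 mm above the deck. The ring is 52 mm across and 26 mm high; two lugs at right angles to the pointer, each 12 mm wide, make it 68 mm across; the blue inlet inside stands 3 mm higher and is 36 mm across.
- mallet: Soft-faced mallet standing on its head, handle level. 0.32 kg, balance point about 8 mm from the head's axis towards the handle. Head orange with black faces, 50 by 50 mm, 64 mm high; handle light wood, 24 mm wide, 26 mm high, from 25 to 150 mm along -x, its middle at z = 32 mm; best gripped close to the head. Origin: centre of the head's lower face, z up.
- pad: Black rubber pad fixed on the bench, 110 by 110 mm, 6 mm thick: the mallet's place. Origin: centre of its underside.
- tape_roll: Bystander: roll of brown tape lying flat, 100 mm across, 48 mm high. Origin: centre of its underside.
- mug: Bystander: blue mug, 80 mm across, 95 mm high. Origin: centre of its underside.
- screwdriver: Bystander: screwdriver 180 mm long, lying on the bench. Origin: under its middle.
- tape_measure: Bystander: black and yellow tape measure, 70 by 58 by 36 mm. Origin: centre of its underside.
- carton: Bystander: small brown carton, 90 by 60 by 50 mm. Origin: centre of its underside.
Things that resemble listed ones, but are neither listed nor needed, are in the scene too. Leave any purple look-alike of the mallet alone.

How it is judged (in metres and radians):
On the way, in this order (a step that is already met when the one before it is completed fails the run):
1. every cover has been pressed down level in an opening of its own (((horizontal distance between cover1 and opening1 below 0.006 m and z of cover1 in the frame of opening1 between -0.018 and -0.0125 m and angle between cover1's own z axis and vertical below 0.05 rad and angle between the x axis of cover1 and the x axis of raceway, either way round below 0.12 rad) or (horizontal distance between cover1 and opening2 below 0.006 m and z of cover1 in the frame of opening2 between -0.018 and -0.0125 m and angle between cover1's own z axis and vertical below 0.05 rad and angle between the x axis of cover1 and the x axis of raceway, either way round below 0.12 rad) or (horizontal distance between cover1 and opening3 below 0.006 m and z of cover1 in the frame of opening3 between -0.018 and -0.0125 m and angle between cover1's own z axis and vertical below 0.05 rad and angle between the x axis of cover1 and the x axis of raceway, either way round below 0.12 rad) or (horizontal distance between cover1 and opening4 below 0.006 m and z of cover1 in the frame of opening4 between -0.018 and -0.0125 m and angle between cover1's own z axis and vertical below 0.05 rad and angle between the x axis of cover1 and the x axis of raceway, either way round below 0.12 rad)) and ((horizontal distance between cover2 and opening1 below 0.006 m and z of cover2 in the frame of opening1 between -0.018 and -0.0125 m and angle between cover2's own z axis and vertical below 0.05 rad and angle between the x axis of cover2 and the x axis of raceway, either way round below 0.12 rad) or (horizontal distance between cover2 and opening2 below 0.006 m and z of cover2 in the frame of opening2 between -0.018 and -0.0125 m and angle between cover2's own z axis and vertical below 0.05 rad and angle between the x axis of cover2 and the x axis of raceway, either way round below 0.12 rad) or (horizontal distance between cover2 and opening3 below 0.006 m and z of cover2 in the frame of opening3 between -0.018 and -0.0125 m and angle between cover2's own z axis and vertical below 0.05 rad and angle between the x axis of cover2 and the x axis of raceway, either way round below 0.12 rad) or (horizontal distance between cover2 and opening4 below 0.006 m and z of cover2 in the frame of opening4 between -0.018 and -0.0125 m and angle between cover2's own z axis and vertical below 0.05 rad and angle between the x axis of cover2 and the x axis of raceway, either way round below 0.12 rad)) and ((horizontal distance between cover3 and opening1 below 0.006 m and z of cover3 in the frame of opening1 between -0.018 and -0.0125 m and angle between cover3's own z axis and vertical below 0.05 rad and angle between the x axis of cover3 and the x axis of raceway, either way round below 0.12 rad) or (horizontal distance between cover3 and opening2 below 0.006 m and z of cover3 in the frame of opening2 between -0.018 and -0.0125 m and angle between cover3's own z axis and vertical below 0.05 rad and angle between the x axis of cover3 and the x axis of raceway, either way round below 0.12 rad) or (horizontal distance between cover3 and opening3 below 0.006 m and z of cover3 in the frame of opening3 between -0.018 and -0.0125 m and angle between cover3's own z axis and vertical below 0.05 rad and angle between the x axis of cover3 and the x axis of raceway, either way round below 0.12 rad) or (horizontal distance between cover3 and opening4 below 0.006 m and z of cover3 in the frame of opening4 between -0.018 and -0.0125 m and angle between cover3's own z axis and vertical below 0.05 rad and angle between the x axis of cover3 and the x axis of raceway, either way round below 0.12 rad)) and ((horizontal distance between cover4 and opening1 below 0.006 m and z of cover4 in the frame of opening1 between -0.018 and -0.0125 m and angle between cover4's own z axis and vertical below 0.05 rad and angle between the x axis of cover4 and the x axis of raceway, either way round below 0.12 rad) or (horizontal distance between cover4 and opening2 below 0.006 m and z of cover4 in the frame of opening2 between -0.018 and -0.0125 m and angle between cover4's own z axis and vertical below 0.05 rad and angle between the x axis of cover4 and the x axis of raceway, either way round below 0.12 rad) or (horizontal distance between cover4 and opening3 below 0.006 m and z of cover4 in the frame of opening3 between -0.018 and -0.0125 m and angle between cover4's own z axis and vertical below 0.05 rad and angle between the x axis of cover4 and the x axis of raceway, either way round below 0.12 rad) or (horizontal distance between cover4 and opening4 below 0.006 m and z of cover4 in the frame of opening4 between -0.018 and -0.0125 m and angle between cover4's own z axis and vertical below 0.05 rad and angle between the x axis of cover4 and the x axis of raceway, either way round below 0.12 rad))), for 0.2 s.
2. every cover is level in an opening and its pin is down (all of step 1 and value of joint each of pin1, pin2, pin3, pin4 above 0.0095 m), for 0.2 s.
At the end, for the whole second after the job is handed in: Every cover present is level in an opening (within 6 mm, flange within 2.5 mm of the deck, under 0.05 rad tilt, 0.12 rad square) with its pin over 9.5 mm down; ring at 1.08 rad or more; mallet at rest, standing on its head (tilt under 0.1 rad) within 45 mm of the pad centre (all of step 2 and value of joint ring above 1.08 rad and horizontal distance between mallet and pad below 0.045 m and z of mallet in the frame of pad below 0.011 m and angle between mallet's own z axis and vertical below 0.1 rad and linear speed of each of mallet, cover1, cover2, cover3, cover4 below 0.02 m/s); the robot touches nothing.
It fails at once if a pin was pushed down with the fingers instead of the mallet ((contact force between the fingers and pin1 above 3 N and value of joint pin1 between 0.004 and 0.0095 m) or (contact force between the fingers and pin2 above 3 N and value of joint pin2 between 0.004 and 0.0095 m) or (contact force between the fingers and pin3 above 3 N and value of joint pin3 between 0.004 and 0.0095 m) or (contact force between the fingers and pin4 above 3 N and value of joint pin4 between 0.004 and 0.0095 m)).
It fails at once if a pin was driven home before its cover was level ((contact force between mallet and pin1 above 1 N and value of joint pin1 above 0.0095 m and z of cover1 in the frame of raceway above 0.039 m) or (contact force between mallet and pin2 above 1 N and value of joint pin2 above 0.0095 m and z of cover2 in the frame of raceway above 0.039 m) or (contact force between mallet and pin3 above 1 N and value of joint pin3 above 0.0095 m and z of cover3 in the frame of raceway above 0.039 m) or (contact force between mallet and pin4 above 1 N and value of joint pin4 above 0.0095 m and z of cover4 in the frame of raceway above 0.039 m)).
It fails at once if a bystander was moved more than 3 cm (distance of any of tape_roll, mug, screwdriver, tape_measure, carton from where it was at the start of the episode above 0.03 m).
Of cover1, cover2, cover3, cover4 only 3 to 4 are there at a start; the rules pass over those that are not, and their reading is None.
At some moment in a run one of cover1, cover2, cover3, cover4 may be knocked a few centimetres aside while the robot is not near it.
It also fails if it takes over 210 s, if anything falls off the work surface, if the arm or the gripper's body presses on something with over 40 N, if the wrist force passes 120 N, or if a joint passes its speed limit or range.

ROBOT

A 6-joint arm with a two-finger parallel gripper is mounted at the origin on the work surface. World frame = base frame: x ahead of the robot, y to its left, z up, the work surface at z = 0. Lengths are in mm, angles in rad, forces in N, time in s.
With the tool pointing down it reaches from about 400 to 925 mm from the base axis. Payload 12.5 kg.
Tool frame: the origin (TCP) lies between the finger pads; the fingertips stand env.tip_extent ahead of it and the grasp point (between the pads) lies 11 mm behind it (env.tip_extent is the distance from the TCP to the fingertips, in mm); z points along the fingers, y is the line along which they close (so a half turn about z gives the same grasp; the last joint's range is limited). The gripper opens to 95 mm and grips with 3 to 60 N. Pads are 20 mm wide; open, the fingers measure 119 mm over their backs; the gripper's body (75 mm by 180 mm) begins 59 mm behind the grasp point.
Start: joints at [1.1, 0.491, 1.559, -0, 1.092, -0.106], TCP at [222.961, 583.896, 222.661] pointing down, gripper open.
Joint ranges: [-3.1, 3.1], [-0.84, 2.19], [0.05, 2.79], [-1.13, 4.28], [0.06, 2.93], [-2.69, 2.69]. Speed limits (rad/s): [2.22, 2.22, 2.79, 3.14, 3.14, 3.14].

INTERFACE

Orientations are given as [roll, pitch, yaw] about the fixed x, y, z axes, in that order (R = Rz(yaw) Ry(pitch) Rx(roll)).
In Python, from cell import env gives the robot as it stands.
- The arm moves only by the tool carry_out, never from a script. Its argument "motion" is a list of rows, each a list of 5 numbers: the shift along the tool's x, y, z in mm, then the turn about the tool's z in degrees, then the closure, from 0 (fully open) to 1 (shut). A call has 1 to 12 rows; each row shifts and turns the commanded pose from where the row before left it, along the tool's axes as they then stand; what a row does not reach is not made up. A row lasts 1/10 s, in which the tool goes at most 50 mm and 8.59 degrees, less where a joint would pass 70% of its speed; a pose out of reach is approached as far as the arm can. A call with a gripper value outside its range is refused whole. The fingers move at their own pace and stop on an object; the grip force is fixed at half the most. Time passes only in rows, so rows that do not move let the fingers close. It gives the time, the measured TCP pose, the force, the opening and the grip force at its end, in the units of the state.
- env.state(): the state, without advancing time (a new reading comes with each control period).
- env.read_camera(name): name is "scene" or "top" or "wrist"; returns a dict with "color" (480x640x3 uint8, red, green, blue), "K" (3x3 intrinsics, pixels), "R" (3x3) and "t" (3): a world point X has camera coordinates R X + t; the wrist camera has in their place "hand_eye" (4x4, takes a point from camera to tool coordinates, whose origin is the TCP and whose axes are the flange's). Camera axes: x right, y down, z forward; pixel columns grow to the right and rows downward; lengths in mm; the calibration is good to about 2 mm. A picture is of the moment at which its call begins: read the wrist's pose just before it. There is no depth.
- env.job_done(): hands the job in; it is judged then, once.
The state is a dict: "t": time; "joints": joint angles; "qvel": joint speeds; "tau": joint torques, N m; "eef_pos": TCP position; "tcp_rot": TCP orientation; "ft_force": force on the tool from outside, world axes, zero at the start; "moment": the same for the moment, N m; "opening": opening from 0.0 (shut) to 1.0 (fully open); "grip_force": force on a finger pad.
Only numpy, scipy, OpenCV 4.12 (cv2) and the standard library are available. Lean on these libraries where they do the work, as an engineer would, in place of code of your own. Each camera call takes 0.05 s, during which the arm holds its last target. There are 200 camera calls.

## Working session

There is one attempt and no reset: what is moved stays moved. The work goes in short steps, Python scripts to look and compute and a tool call to move; the robot and the scene stay as the last step left them, time stands still between calls to the robot, and variables do not carry over. Pictures are saved under pics/ and viewed, at most 14 in all, crops included, and the job is handed in when it is done.

Besides the shell and the picture viewer there is one more tool, called after "Emit:" as name(argument=value, ...), one argument or row to a line, values as JSON. carry_out: Moves the arm, as the interface text tells. Its arguments: {"type":"object","properties":{"motion":{"type":"array"}},"required":["motion"]}

```bash
mkdir -p pics; ls; cat > h.py <<'E'
import numpy as np,cv2
from cell import env
def cam(n):
    s=env.state(); c=env.read_camera(n)
    if n=='wrist':
        from scipy.spatial.transform import Rotation as Ro
        H=np.array(c['hand_eye']); Rt=Ro.from_euler('xyz',s['tcp_rot']).as_matrix()
        Rcw=Rt@H[:3,:3]; o=Rt@H[:3,3]+np.array(s['eef_pos'])
        c['R']=Rcw.T; c['t']=-Rcw.T@o
    c['R']=np.array(c['R']);c['t']=np.array(c['t']);c['K']=np.array(c['K'])
    return c
def ray(c,uv,z):
    d=c['R'].T@np.linalg.inv(c['K'])@np.array([uv[0],uv[1],1.]); o=-c['R'].T@c['t']
    return (o+d*(z-o[2])/d[2])
def proj(c,X):
    p=c['K']@(c['R']@np.array(X,float)+c['t']); return p[:2]/p[2]
def save(c,n): cv2.imwrite('pics/'+n,cv2.cvtColor(c['color'],cv2.COLOR_RGB2BGR))
def blobs(c,lo,hi,amin=60,ch=cv2.COLOR_RGB2HSV):
    m=cv2.inRange(cv2.cvtColor(c['color'],ch),np.array(lo),np.array(hi))
    cs,_=cv2.findContours(m,cv2.RETR_EXTERNAL,cv2.CHAIN_APPROX_NONE)
    return [k for k in cs if cv2.contourArea(k)>=amin]
E
python3 - <<'E'
from h import *
s=env.state(); print({k:np.round(v,3) for k,v in s.items()}, env.tip_extent)
import pickle
for n in('top','scene'):
    c=cam(n); save(c,n+'0.png'); pickle.dump(c,open(n+'0.pkl','wb')); print(n,np.round(-c['R'].T@c['t']),np.round(c['R'],2).tolist())
E
```

```text
pics
{'t': np.float64(0.0), 'joints': array([ 1.1  ,  0.491,  1.559,  0.   ,  1.092, -0.106]), 'qvel': array([-0.002,  0.001, -0.001,  0.001,  0.002,  0.001]), 'tau': array([-0.0000e+00, -6.1264e+01, -2.5819e+01,  6.9000e-02,  4.8000e-02,
       -0.0000e+00]), 'eef_pos': array([222.824, 583.685, 222.11 ]), 'tcp_rot': array([-3.141, -0.   ,  2.777]), 'ft_force': array([-0.396,  0.105, -0.53 ]), 'moment': array([0.005, 0.01 , 0.023]), 'grip_force': np.float64(0.0), 'opening': np.float64(1.004)} 8.0
top [ 290.    3. 1273.] [[0.02, -1.0, -0.0], [-0.98, -0.02, -0.2], [0.2, 0.01, -0.98]]
scene [1272. -382. 1288.] [[0.48, 0.88, -0.01], [0.72, -0.39, -0.57], [-0.5, 0.27, -0.82]]
```

View pics/top0.png

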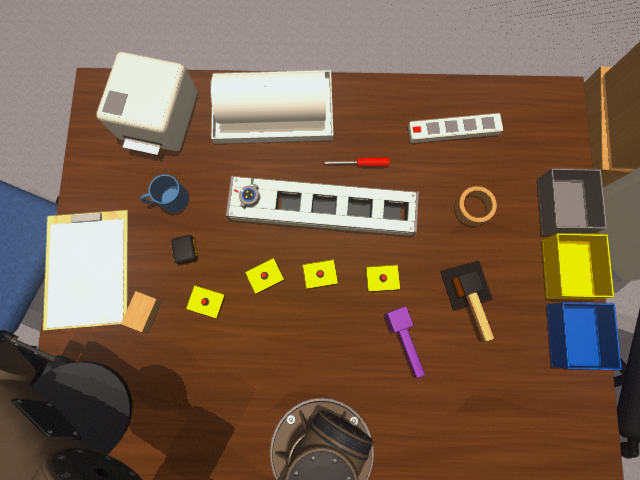

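View pics/scene0.png

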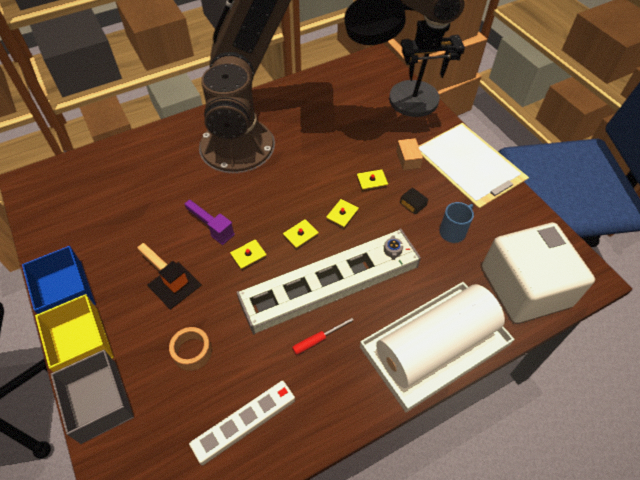

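Top view: covers at (205,302), (265,275), (320,273) and (383,278). Mallet is the orange head at (463,287), with its handle running to (487,335). Raceway is at (322,206), with the ring at (249,196). Possible mix-ups: yellow bin (580,267) for a cover, purple mallet (400,322) for the mallet, power strip (455,127) for the raceway, and the tape measure (184,249). I choose the thin yellow squares with red pins, the orange head, and the white raceway with four holes.

```bash
python3 - <<'E'
from h import *
import pickle
for n in('top','scene'):
    c=pickle.load(open(n+'0.pkl','rb'))
    print(n)
    for k in blobs(c,(25,150,120),(35,255,255),150):
        if cv2.contourArea(k)>2500: continue
        W=np.array([ray(c,p[0],20)[:2] for p in k],np.float32)
        (cx,cy),(a,b),th=cv2.minAreaRect(W); print('cover',np.round([cx,cy,a,b,th],1))
    for k in blobs(c,(0,180,90),(6,255,255),8)+blobs(c,(174,180,90),(180,255,255),8):
        m=k[:,0].mean(0); print('red',m.round(1),ray(c,m,36)[:2].round(1),len(k))
    for k in blobs(c,(7,180,90),(16,255,255),40):
        m=cv2.minAreaRect(k); print('orange',np.round(m[0],1),ray(c,m[0],70)[:2].round(1),cv2.contourArea(k))
    # white raceway
    for k in blobs(c,(0,0,150),(180,60,255),1500):
        m=k[:,0].mean(0); P=ray(c,m,50)
        if abs(P[0]-520)<90 and abs(P[1])<120:
            ap=cv2.minAreaRect(np.array([ray(c,p[0],50)[:2] for p in k],np.float32)); print('race',np.round(np.hstack([ap[0],ap[1],ap[2]]),1), np.round(cv2.boxPoints(ap),1).tolist())
c=pickle.load(open('top0.pkl','rb'))
im=c['color'][160:345,180:500]
cv2.imwrite('pics/crop0.png',cv2.resize(im,None,fx=2.5,fy=2.5,interpolation=cv2.INTER_CUBIC)[:,:,::-1])
E
```

```text
top
cover [366.8 312.6  85.   65.3  74.5]
cover [ 438.2 -154.4   65.4   84.3    5.2]
cover [445.9  12.8  65.3  84.8  10.6]
cover [438.4 160.1  63.9  84.9  27.9]
red [203.8 301.2] [365.9 311.2] 13
red [383.1 277. ] [ 437.7 -153.6] 12
red [263.5 274.7] [437.7 159.5] 12
red [319.9 273. ] [445.   11.8] 12
red [372.8 161.3] [ 756.8 -127.5] 77
red [416.3 128.9] [ 854.6 -249.3] 19
orange [138.5 455. ] [-2.000e-01  4.318e+02] 1386.5
orange [377.4 308.3] [ 354.4 -134.4] 86211.5
scene
cover [ 438.1 -155.6   66.8   86.     4.9]
cover [445.6  11.5  66.4  85.3  10.8]
cover [438.3 158.6  66.7  85.6  28.1]
cover [366.6 311.1  85.4  66.8  74.1]
red [282.3 391.7] [ 855.3 -251.2] 19
red [308.7 342.1] [ 772.  -134.4] 75
orange [247.1 456.1] [ 958.5 -386.8] 9769.0
orange [561.3 246.8] [869.9 612.9] 2155.5
orange [225.1 268.3] [ 485.8 -239.3] 62409.5
orange [436.1 118.4] [277.2 615.5] 347.0
orange [335.   91.1] [ -7.6 387.1] 4068.0
```

View pics/crop0.png

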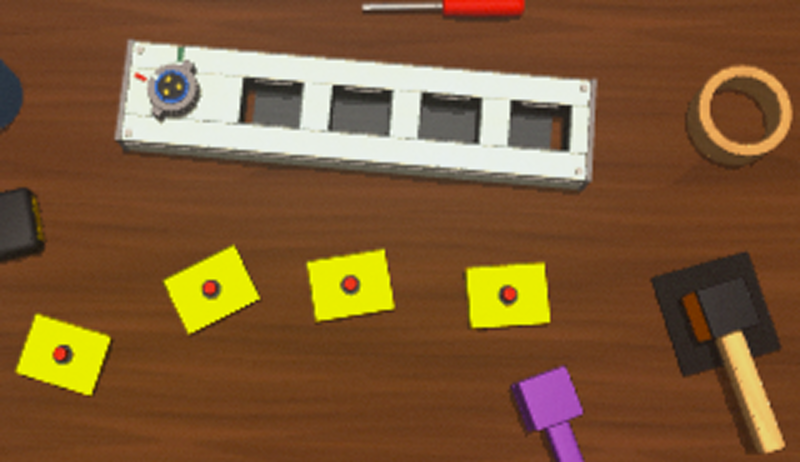

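The crop confirms four yellow covers with red pins, the orange/black mallet on the pad (handle towards the lower right), and the ring with its pointer near the red mark. Next I measure the raceway and mallet.

```bash
cat >> h.py <<'E'
def deck(c,thr=205,A=(300,700),z=50):
    m=cv2.inRange(c['color'],np.array([thr]*3),np.array([255]*3))
    m=cv2.morphologyEx(m,cv2.MORPH_CLOSE,np.ones((3,3)))
    best=None
    for k in cv2.findContours(m,cv2.RETR_EXTERNAL,cv2.CHAIN_APPROX_NONE)[0]:
        if cv2.contourArea(k)<400: continue
        W=np.array([ray(c,p[0],z)[:2] for p in k],np.float32)
        r=cv2.minAreaRect(W)
        if abs(max(r[1])-500)<60 and A[0]<r[0][0]<A[1] : best=(r,k,W)
    return best
E
python3 - <<'E'
from h import *
import pickle
for n in('top','scene'):
    c=pickle.load(open(n+'0.pkl','rb')); print(n)
    g=c['color'].min(2)
    for uv in ((322,194),(322,226),(330,265)): print(uv, ray(c,uv,50).round(), c['color'][uv[1],uv[0]])
    for thr in (150,170,190,210,225):
        d=deck(c,thr)
        if d: print(thr,np.round(np.hstack([d[0][0],d[0][1],d[0][2]]),1))
    roi=np.zeros(c['color'].shape[:2],np.uint8)
    if n=='top': roi[250:350,430:510]=1
    else: roi[230:310,130:205]=1
    h=cv2.cvtColor(c['color'],cv2.COLOR_RGB2HSV)
    wood=cv2.inRange(h,(10,60,150),(25,200,255))*roi
    k=max(cv2.findContours(wood,0,1)[0],key=cv2.contourArea)
    W=np.array([ray(c,p[0],51)[:2] for p in k],np.float32); r=cv2.minAreaRect(W); print('handle',r, cv2.boxPoints(r).round().tolist())
    blk=cv2.inRange(c['color'],(0,0,0),(45,45,45))*roi
    k=max(cv2.findContours(blk,0,1)[0],key=cv2.contourArea)
    W=np.array([ray(c,p[0],6)[:2] for p in k],np.float32); r=cv2.minAreaRect(W); print('pad',r)
c=cam('wrist'); print(np.round(c['hand_eye'],3).tolist(), c['K'].round().tolist())
E
```

```text
top
(322, 194) [656.  10.  50.] [175 171 145]
(322, 226) [568.   9.  50.] [100  96  82]
(330, 265) [465. -14.  50.] [234 240   0]
150 [629.5  10.1 496.7 108.6  86. ]
170 [629.5   8.8 494.3 108.5  86. ]
190 [629.3   9.  493.5 107.3  86. ]
210 [629.4   8.9 491.9 107.1  86. ]
225 [630.1   9.7 490.2 105.8  86. ]
handle ((340.6058349609375, -399.5076599121094), (122.12319946289062, 23.31031608581543), 18.54081916809082) [[279.0, -408.0], [286.0, -430.0], [402.0, -391.0], [395.0, -369.0]]
pad ((407.5185546875, -356.65130615234375), (88.72154998779297, 30.76744842529297), 16.671531677246094)
scene
(322, 194) [368. 128.  50.] [105  56  27]
(322, 226) [474.  69.  50.] [106  60  29]
(330, 265) [603.  23.  50.] [238 235 195]
150 [629.8   8.6 495.8 110.2  86. ]
170 [629.6   8.1 493.2 108.9  86. ]
190 [629.6   8.  491.9 107.4  86. ]
210 [630.2   7.8 488.6 104.9  86. ]
handle ((334.35198974609375, -401.86883544921875), (111.21731567382812, 25.47244644165039), 17.066370010375977) [[277.0, -406.0], [285.0, -430.0], [391.0, -398.0], [384.0, -373.0]]
pad ((419.6155090332031, -381.3389892578125), (122.41755676269531, 107.12554931640625), 16.481361389160156)
[[0.0, -0.968, -0.249, 69.015], [1.0, 0.0, 0.0, 0.114], [-0.0, -0.249, 0.968, -161.479], [0.0, 0.0, 0.0, 1.0]] [[346.0, 0.0, 314.0], [0.0, 346.0, 239.0], [0.0, 0.0, 1.0]]
```

Emit:
carry_out(
  motion=[
    [0,0,5,8.5,0],
    [0,0,5,8.5,0],
    [0,0,5,8.5,0],
    [0,0,5,8.5,0],
    [0,0,5,8.5,0],
    [0,0,5,8.5,0],
    [0,0,5,8.5,0],
    [0,0,5,8.5,0],
    [0,0,5,8.5,0],
    [0,0,5,8.5,0],
  ],
)

```text
t: 1.15
eef_pos: [222.9, 583.8, 172.2]
tcp_rot: [-3.142, 0.0, 1.287]
ft_force: [-0.3, 0.5, -0.0]
opening: 0.998
grip_force: 0.0
```

Emit:
carry_out(
  motion=[
    [-32,30,0,0,0],
    [-32,30,0,0,0],
    [-32,30,0,0,0],
    [-32,30,5,0,0],
    [-32,30,5,0,0],
    [-32,30,5,0,0],
    [-31,32,5,0,0],
    [0,0,0,0,0],
    [0,0,0,0,0],
  ],
)

```text
t: 2.05
eef_pos: [366.2, 310.8, 152.6]
tcp_rot: [-3.141, -0.0, 1.291]
ft_force: [-0.6, 0.7, -0.5]
opening: 1.002
grip_force: 0.0
```

```bash
cat >> h.py <<'E'
def go(x=None,y=None,z=None,yaw=None):
    s=env.state(); p=np.array(s['eef_pos']); w=np.degrees(s['tcp_rot'][2])
    T=np.array([p[i] if v is None else v for i,v in enumerate((x,y,z))]); yw=w if yaw is None else yaw
    a=np.radians(yw); d=T-p
    print('pos',p.round(1),'yaw',round(w,2),'t',round(float(s['t']),1),'op',round(float(s['opening'])*95,1),'F',np.round(s['ft_force'],1))
    print('turn',round((w-yw+180)%360-180,2),'shift x,y,z',np.round([d@[np.cos(a),np.sin(a),0],d@[np.sin(a),-np.cos(a),0],-d[2]],1))
def covers(c,z=20,f=0.8):
    out=[]
    for k in blobs(c,(25,120,70),(35,255,255),100):
        W=np.array([ray(c,p[0],z)[:2] for p in k],np.float32)
        (cx,cy),(a,b),th=cv2.minAreaRect(W)
        if a>b: th-=90;a,b=b,a
        th=(th+90)%180-90
        if 50<a<80 and 70<b<100: out.append((cx,cy,a,b,th)); print('cover',np.round(out[-1],1))
    return out
E
python3 - <<'E'
from h import *
c=cam('wrist'); save(c,'w1.png'); covers(c); go(366.7,311.8,22,74.3)
E
```

```text
pos [365.8 311.6 152.7] yaw 74.05 t 2.1 op 94.9 F [0.  1.3 0.7]
turn -0.25 shift x,y,z [  0.4   0.8 130.7]
```

View pics/w1.png

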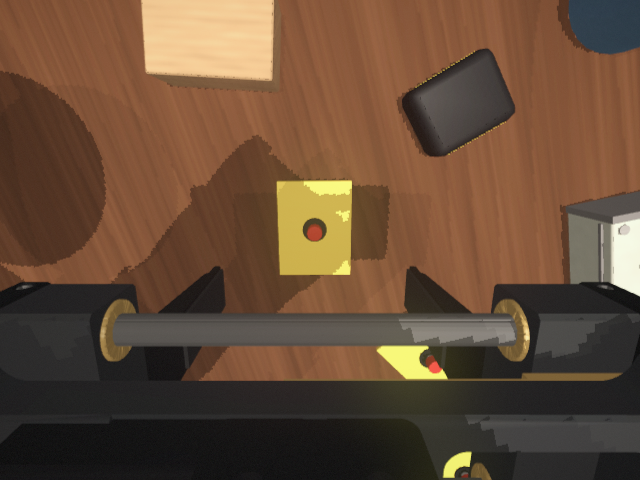

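The wrist view shows cover D at (314,228), centred between the fingers at columns 222 and 407 and square to them. Descending to grasp.

Emit:
carry_out(
  motion=[
    [0,1,30,0,0],
    [0,0,40,0,0],
    [0,0,35,0,0],
    [0,0,20,0,0],
    [0,0,5,0,0],
    [0,0,0,0,0],
    [0,0,0,0,1],
    [0,0,0,0,1],
    [0,0,0,0,1],
    [0,0,0,0,1],
    [0,0,0,0,1],
    [0,0,0,0,1],
  ],
)

```text
t: 3.3
eef_pos: [366.9, 311.1, 23.1]
tcp_rot: [3.141, -0.001, 1.293]
ft_force: [0.2, -0.8, 6.5]
opening: 0.667
grip_force: 30.0
```

```bash
python3 - <<'E'
from h import *
go(636.0,100.7,140,86)
E
```

```text
pos [366.9 311.1  23.1] yaw 74.09 t 3.3 op 63.3 F [ 0.2 -0.8  6.5]
turn -11.91 shift x,y,z [-191.2  283.1 -116.9]
```

Emit:
carry_out(
  motion=[
    [0,0,-39,0,1],
    [0,0,-39,-6,1],
    [0,0,-39,-5.9,1],
    [-24,35,0,0,1],
    [-24,35,0,0,1],
    [-24,36,0,0,1],
    [-24,36,0,0,1],
    [-24,36,0,0,1],
    [-24,36,0,0,1],
    [-24,35,0,0,1],
    [-23,34,0,0,1],
    [0,0,0,0,1],
  ],
)

```text
t: 4.5
eef_pos: [638.7, 97.4, 138.9]
tcp_rot: [3.14, 0.0, 1.497]
ft_force: [-1.6, 0.1, -2.2]
opening: 0.669
grip_force: 30.0
```

```bash
python3 - <<'E'
from h import *
c=cam('wrist'); save(c,'w2.png'); go(636.0,100.7,65,86)
E
```

```text
pos [636.6  99.  138.7] yaw 85.85 t 4.5 op 63.7 F [-0.1 -0.4 -1.9]
turn -0.15 shift x,y,z [ 1.7 -0.7 73.7]
```

View pics/w2.png

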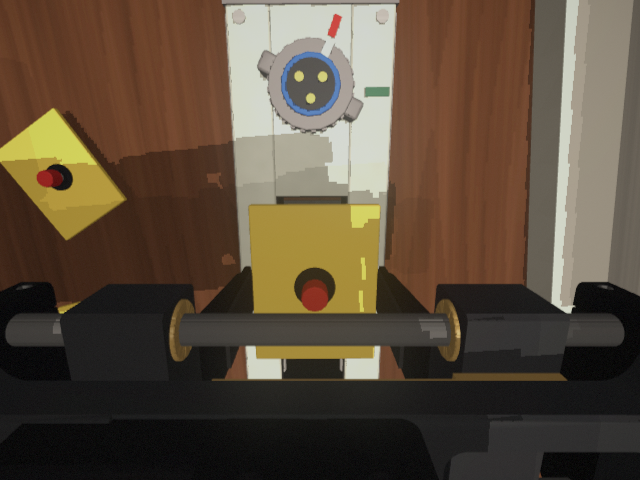

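Cover D is held square over opening 4. The ring is centred near (311,83), its white pointer at the red mark (335,25) and the green mark at (377,91). I check the raceway's position in this view.

```bash
python3 - <<'E'
from h import *
c=cam('wrist')
e=np.array([np.cos(np.radians(4)),-np.sin(np.radians(4))]); f=np.array([-e[1],e[0]]); C=np.array([629.6,8.9])
for nm,uv,z in (('L',(228,60),50),('R',(395.5,60),50),('L2',(233,140),50),('R2',(393,140),50),('end1',(226,4),50),('end2',(396,3),50),('inlet',(310,83),79),('ring',(311,84),76)):
    p=ray(c,uv,z)[:2]; print(nm,p.round(1),'race frame',round(float((p-C)@e),1),round(float((p-C)@f),1))
for uv in ((249,205),(380,205),(257,358),(373,358)): p=ray(c,uv,135)[:2]; print(p.round(1))
go()
E
```

```text
L [589.8 229.8] race frame -55.1 217.6
R [699.8 221.9] race frame 55.2 217.3
L2 [586.5 179.3] race frame -54.9 166.9
R2 [697.4 171.3] race frame 56.3 166.7
end1 [592.9 262.1] race frame -54.3 250.0
end2 [700.6 254.8] race frame 53.7 250.3
inlet [642.6 206.9] race frame -0.8 198.4
ring [643.2 206.8] race frame -0.3 198.4
[609.3 145.2]
[672.  140.7]
[603.7  62.2]
[666.2  57.7]
pos [635.4 100.1 138.8] yaw 85.91 t 4.6 op 63.3 F [ 0.3  0.7 -2.2]
turn 0.0 shift x,y,z [ 0.  0. -0.]
```

Emit:
carry_out(
  motion=[
    [0.6,0.6,30,0,1],
    [0,0,25,0,1],
    [0,0,10,0,1],
    [0,0,5,0,1],
    [0,0,3,0,1],
    [0,0,2,0,1],
    [0,0,0,0,1],
  ],
)

```text
t: 5.3
eef_pos: [637.2, 101.7, 66.4]
tcp_rot: [3.139, -0.001, 1.501]
ft_force: [-0.2, 1.7, 5.1]
opening: 0.668
grip_force: 30.0
```

Emit:
carry_out(
  motion=[
    [0,0,0,0,0],
    [0,0,0,0,0],
    [0,0,0,0,0],
    [0,0,-25,0,0.64],
    [0,0,0,0,0.64],
    [0,0,0,0,0.64],
    [0,0,0,0,0.64],
    [0,0,0,0,0.64],
  ],
)

```text
t: 6.1
eef_pos: [636.0, 101.3, 88.9]
tcp_rot: [-3.141, 0.0, 1.501]
ft_force: [-0.1, -0.2, 0.2]
opening: 0.555
grip_force: 0.0
```

```bash
python3 - <<'E'
from h import *
c=cam('wrist'); save(c,'w3.png'); go(636.0,100.7,60,86)
E
```

```text
pos [636.  101.3  88.9] yaw 86.0 t 6.2 op 48.6 F [ 1.1 -0.4  0.9]
turn -0.0 shift x,y,z [-0.6 -0.  28.9]
```

View pics/w3.png

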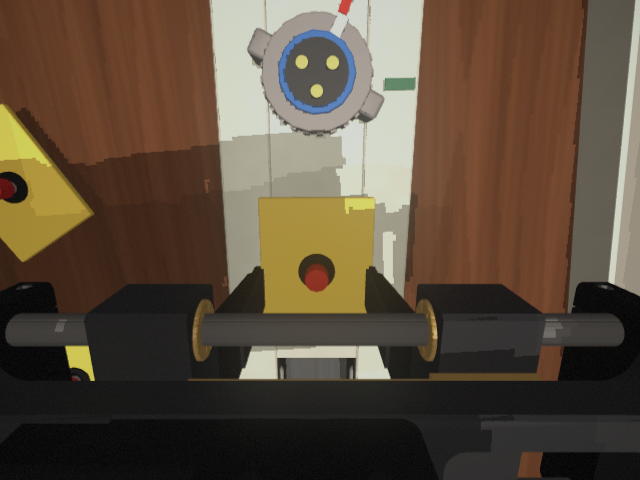

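Cover D lies square in opening 4 (flange 260–375, pin at 316,275), with the fingers still narrowing. Now pressing on both sides of the pin.

Emit:
carry_out(
  motion=[
    [-0.6,0,0,0,0.64],
    [0,0,0,0,0.64],
    [0,0,10,0,0.64],
    [0,0,6,0,0.64],
    [0,0,4,0,0.64],
    [0,0,3,0,0.64],
    [0,0,3,0,0.64],
    [0,0,3,0,0.64],
    [0,0,2,0,0.64],
    [0,0,0,0,0.64],
    [0,0,0,0,0.64],
  ],
)

```text
t: 7.25
eef_pos: [636.3, 100.8, 63.1]
tcp_rot: [3.14, -0.0, 1.501]
ft_force: [-16.6, -2.5, 49.3]
opening: 0.361
grip_force: 24.4
```

Emit:
carry_out(
  motion=[
    [0,0,-30,0,0.3],
    [0,0,-40,0,0],
    [0,0,0,-8,0],
    [0,0,0,-8,0],
    [0,0,0,-8,0],
    [0,0,0,-8,0],
  ],
)

```text
t: 7.85
eef_pos: [636.1, 100.7, 128.0]
tcp_rot: [-3.141, -0.0, 2.065]
ft_force: [-0.4, -0.4, -0.6]
opening: 0.807
grip_force: 0.0
```

```bash
python3 - <<'E'
from h import *
for n in('top','scene'): print(n); c=cam(n); covers(c); print('level'); covers(c,55)
go(438.3,159.4,90,118)
E
```

```text
top
cover [ 438.1 -153.7   65.4   85.7    5.2]
level
cover [ 433.9 -149.4   63.6   83.3    5.2]
scene
cover [ 438.1 -155.6   66.8   86.     4.9]
cover [445.6  11.5  66.2  85.2  10.8]
level
cover [ 461.2 -161.9   65.    83.6    4.9]
cover [468.5   0.7  64.4  82.9  10.8]
pos [636.2 100.7 128. ] yaw 118.12 t 8.0 op 84.9 F [0.5 0.4 0.8]
turn 0.12 shift x,y,z [ 144.7 -147.2   38. ]
```

Emit:
carry_out(
  motion=[
    [29,-29,0,0,0],
    [29,-29,0,0,0],
    [29,-30,0,0,0],
    [29,-30,0,0,0],
    [29,-29,0,0,0],
    [0,0,0,0,0],
    [0,0,0,0,0],
  ],
)

```text
t: 8.65
eef_pos: [438.5, 160.1, 128.9]
tcp_rot: [3.141, 0.0, 2.057]
ft_force: [0.5, -0.4, 0.2]
opening: 1.001
grip_force: 0.0
```

```bash
sed -i 's/(25,120,70),(35,255,255),100/(20,100,60),(35,255,255),100/' h.py; python3 - <<'E'
from h import *
c=cam('wrist'); save(c,'w4.png'); covers(c)
go(438.3,159.4,22.5,118)
E
```

```text
cover [439.4 161.5  63.9  84.4  28.3]
pos [439.2 159.9 128.8] yaw 117.87 t 8.7 op 95.1 F [ 0.   0.  -0.3]
turn -0.13 shift x,y,z [ -0.   -1.1 106.3]
```

Emit:
carry_out(
  motion=[
    [0.5,0,35,0,0],
    [0,0,40,0,0],
    [0,0,25,0,0],
    [0,0,6,0,0],
    [0,0,0,0,1],
    [0,0,0,0,1],
    [0,0,0,0,1],
    [0,0,0,0,1],
    [0,0,0,0,1],
    [0,0,0,0,1],
  ],
)

```text
t: 9.7
eef_pos: [438.6, 160.3, 23.4]
tcp_rot: [3.14, 0.0, 2.059]
ft_force: [-1.0, -0.4, 7.2]
opening: 0.667
grip_force: 30.0
```

Emit:
carry_out(
  motion=[
    [0,0,-38,0,1],
    [0,0,-38,8,1],
    [0,0,-38,8,1],
    [0,0,0,8,1],
    [0,0,0,8,1],
    [0,0,0,0,1],
  ],
)

```text
t: 10.3
eef_pos: [438.1, 160.2, 137.1]
tcp_rot: [3.141, -0.0, 1.499]
ft_force: [0.2, 0.3, -0.8]
opening: 0.67
grip_force: 30.0
```

```bash
python3 - <<'E'
from h import *
go(629.3,4.9,110,86)
E
```

```text
pos [438.1 160.2 137.1] yaw 85.88 t 10.3 op 63.6 F [ 0.2  0.3 -0.8]
turn -0.12 shift x,y,z [-141.6  201.6   27.1]
```

Emit:
carry_out(
  motion=[
    [-24,34,0,0,1],
    [-24,34,0,0,1],
    [-24,34,0,0,1],
    [-24,34,0,0,1],
    [-23,33,0,0,1],
    [-22.6,32.6,0,-0.1,1],
    [0,0,0,0,1],
    [0,0,0,0,1],
  ],
)

```text
t: 11.1
eef_pos: [629.0, 4.5, 135.7]
tcp_rot: [-3.14, -0.0, 1.505]
ft_force: [-1.0, -0.8, -0.8]
opening: 0.668
grip_force: 30.0
```

```bash
python3 - <<'E'
from h import *
go(629.3,4.9,64,86)
E
```

```text
pos [629.    4.5 135.7] yaw 86.22 t 11.1 op 63.4 F [-1.  -0.8 -0.8]
turn 0.22 shift x,y,z [ 0.5  0.2 71.7]
```

Lower until it rests, release, rise and narrow the fingers.

Emit:
carry_out(
  motion=[
    [0.4,0,30,0,1],
    [0,0,25,0,1],
    [0,0,8,0,1],
    [0,0,5,0,1],
    [0,0,3,0,1],
    [0,0,0,0,1],
    [0,0,0,0,1],
  ],
)

```text
t: 11.8
eef_pos: [630.4, 5.7, 67.0]
tcp_rot: [3.139, -0.0, 1.503]
ft_force: [2.9, 1.6, 4.3]
opening: 0.667
grip_force: 30.0
```

Emit:
carry_out(
  motion=[
    [0,0,0,0,0],
    [0,0,0,0,0],
    [0,0,0,0,0],
    [0,0,-22,0,0.64],
    [0,0,0,0,0.64],
    [0,0,0,0,0.64],
    [0,0,0,0,0.64],
    [0,0,0,0,0.64],
    [0,0,0,0,0.64],
    [0,0,0,0,0.64],
    [0,0,0,0,0.64],
  ],
)

```text
t: 12.9
eef_pos: [629.4, 5.3, 87.5]
tcp_rot: [-3.141, -0.0, 1.503]
ft_force: [0.5, 0.2, -0.7]
opening: 0.37
grip_force: 0.0
```

```bash
python3 - <<'E'
from h import *
c=cam('wrist'); save(c,'w5.png'); covers(c,61); go(629.3,4.9,63,86)
E
```

```text
cover [637.8 102.9  61.4  80.2  -3.9]
pos [629.4   5.3  87.5] yaw 86.1 t 12.9 op 34.5 F [-0.7 -0.1  0.5]
turn 0.1 shift x,y,z [-0.4 -0.1 24.5]
```

Emit:
carry_out(
  motion=[
    [0,0,14,0,0.64],
    [0,0,4,0,0.64],
    [0,0,3,0,0.64],
    [0,0,3,0,0.64],
    [0,0,2.5,0,0.64],
    [0,0,0,0,0.64],
    [0,0,0,0,0.64],
  ],
)

```text
t: 13.65
eef_pos: [629.5, 5.3, 63.2]
tcp_rot: [3.14, 0.0, 1.503]
ft_force: [-8.5, 0.1, 29.6]
opening: 0.359
grip_force: 14.6
```

Emit:
carry_out(
  motion=[
    [0,0,-30,0,0.3],
    [0,0,-35,0,0],
    [0,0,0,-7.3,0],
    [0,0,0,-7.3,0],
    [-2,-45,0,0,0],
    [-2,-45,0,0,0],
    [-2,-45,0,0,0],
    [-1,-44,0,0,0],
    [0,0,0,0,0],
    [0,0,0,0,0],
  ],
)

```text
t: 14.65
eef_pos: [454.6, -35.1, 126.0]
tcp_rot: [3.141, -0.0, 1.757]
ft_force: [0.3, 0.0, -0.4]
opening: 0.996
grip_force: 0.0
```

```bash
python3 - <<'E'
from h import *
c=cam('wrist'); covers(c)
go(445.7,12.2,22.5,100.7)
E
```

```text
cover [657.6   2.9  75.8  95.3  -3.9]
cover [447.1  13.5  64.   83.5  10.7]
cover [659.  114.7  63.8  96.6  -3.9]
pos [455.5 -35.  126. ] yaw 100.68 t 14.7 op 95.1 F [ 0.  -0.1 -0.5]
turn -0.02 shift x,y,z [ 48.2  -0.8 103.5]
```

Emit:
carry_out(
  motion=[
    [24.5,-0.5,0,0,0],
    [24,0,10,0,0],
    [0,0,30,0,0],
    [0,0,38,0,0],
    [0,0,20,0,0],
    [0,0,5.5,0,0],
    [0,0,0,0,0.3],
    [0,0,0,0,1],
    [0,0,0,0,1],
    [0,0,0,0,1],
    [0,0,0,0,1],
    [0,0,0,0,1],
  ],
)

```text
t: 15.9
eef_pos: [445.8, 12.7, 23.3]
tcp_rot: [3.14, 0.0, 1.757]
ft_force: [-0.6, -0.2, 8.3]
opening: 0.67
grip_force: 30.0
```

Emit:
carry_out(
  motion=[
    [0,0,-38,0,1],
    [0,0,-38,7.3,1],
    [0,0,-38,7.3,1],
    [0,0,0,0,1],
  ],
)

```text
t: 16.3
eef_pos: [446.9, 12.6, 140.5]
tcp_rot: [3.134, 0.0, 1.499]
ft_force: [0.6, 0.1, -2.1]
opening: 0.671
grip_force: 30.0
```

```bash
python3 - <<'E'
from h import *
go(622.6,-90.9,110,86)
E
```

```text
pos [446.9  12.6 140.5] yaw 85.89 t 16.3 op 63.8 F [ 0.6  0.1 -2.1]
turn -0.11 shift x,y,z [-91.  182.5  30.5]
```

Emit:
carry_out(
  motion=[
    [-18,36.5,0,0,1],
    [-18,36.5,0,0,1],
    [-18,36.5,0,0,1],
    [-18,36.5,0,0,1],
    [-18.5,37,0,-0.1,1],
    [0,0,0,0,1],
    [0,0,0,0,1],
  ],
)

```text
t: 17.0
eef_pos: [621.2, -90.2, 135.0]
tcp_rot: [-3.139, -0.001, 1.505]
ft_force: [-0.4, 1.2, -2.2]
opening: 0.673
grip_force: 30.0
```

```bash
python3 - <<'E'
from h import *
go(622.6,-90.9,64,86)
E
```

```text
pos [621.2 -90.2 135. ] yaw 86.22 t 17.0 op 63.9 F [-0.4  1.2 -2.2]
turn 0.22 shift x,y,z [-0.6  1.4 71. ]
```

Emit:
carry_out(
  motion=[
    [-0.5,0.8,30,0,1],
    [0,0,25,0,1],
    [0,0,8,0,1],
    [0,0,5,0,1],
    [0,0,2.5,0,1],
    [0,0,0,0,1],
    [0,0,0,0,1],
  ],
)

```text
t: 17.7
eef_pos: [623.3, -90.3, 67.3]
tcp_rot: [3.139, 0.0, 1.505]
ft_force: [3.1, 1.8, 4.0]
opening: 0.666
grip_force: 30.0
```

Emit:
carry_out(
  motion=[
    [0,0,0,0,0],
    [0,0,0,0,0],
    [0,0,0,0,0],
    [0,0,-22,0,0.64],
    [0,0,0,0,0.64],
    [0,0,0,0,0.64],
    [0,0,0,0,0.64],
    [0,0,0,0,0.64],
    [0,0,0,0,0.64],
    [0,0,0,0,0.64],
    [0,0,0,0,0.64],
  ],
)

```text
t: 18.8
eef_pos: [622.5, -90.5, 88.0]
tcp_rot: [-3.141, -0.0, 1.504]
ft_force: [-0.0, -0.1, 0.6]
opening: 0.371
grip_force: 0.0
```

```bash
python3 - <<'E'
from h import *
c=cam('wrist'); save(c,'w6.png'); covers(c,55); go(622.6,-90.9,61.5,86)
E
```

```text
cover [631.3   6.2  63.4  82.9  -4. ]
pos [622.5 -90.5  88. ] yaw 86.2 t 18.9 op 34.5 F [ 0.  -0.5  0.5]
turn 0.2 shift x,y,z [-0.4  0.1 26.5]
```

Press, then rise and go to cover A (turn −9°).

Emit:
carry_out(
  motion=[
    [0,0,14,0,0.64],
    [0,0,4,0,0.64],
    [0,0,3,0,0.64],
    [0,0,3,0,0.64],
    [0,0,2.5,0,0.64],
    [0,0,0,0,0.64],
    [0,0,0,0,0.64],
  ],
)

```text
t: 19.55
eef_pos: [622.6, -90.6, 63.2]
tcp_rot: [3.141, 0.0, 1.505]
ft_force: [-6.5, 1.3, 25.4]
opening: 0.359
grip_force: 12.3
```

Emit:
carry_out(
  motion=[
    [0,0,-30,0,0.3],
    [0,0,-35,0,0],
    [0,0,0,-4.5,0],
    [0,0,0,-4.5,0],
    [0,0,0,0,0],
  ],
)

```text
t: 20.05
eef_pos: [622.3, -90.5, 126.0]
tcp_rot: [-3.141, -0.0, 1.663]
ft_force: [-0.2, -0.1, -0.6]
opening: 0.721
grip_force: 0.0
```

```bash
python3 - <<'E'
from h import *
for n in ('top','scene'): print(n); c=cam(n); covers(c)
go(438.2,-155,100,95.1)
E
```

```text
top
cover [646.  105.4  65.8  86.2  -3.9]
scene
cover [604.6 -83.4  69.4  88.1  -3.4]
cover [611.5  14.4  66.9  87.9  -4. ]
cover [618.6 115.2  66.9  87.   -4. ]
cover [ 438.3 -155.5   69.8   87.6    5.5]
pos [622.3 -90.5 125.8] yaw 95.07 t 20.1 op 76.5 F [ 0.9 -0.1  0. ]
turn -0.03 shift x,y,z [ -47.9 -189.1   25.8]
```

Emit:
carry_out(
  motion=[
    [-10,-38,0,0,0],
    [-10,-38,0,0,0],
    [-10,-38,0,0,0],
    [-9,-38,0,0,0],
    [-9,-37,0,0,0],
    [0,0,0,0,0],
    [0,0,0,0,0],
  ],
)

```text
t: 20.85
eef_pos: [438.7, -155.9, 126.7]
tcp_rot: [3.141, 0.0, 1.659]
ft_force: [0.5, -0.5, 0.4]
opening: 0.999
grip_force: 0.0
```

```bash
python3 - <<'E'
from h import *
c=cam('wrist'); covers(c)
go(438.2,-155,22.5,95.1)
E
```

```text
cover [ 439.6 -153.3   63.9   83.9    5.2]
cover [651.1 -89.8  75.8  95.9  -3.9]
pos [ 439.4 -155.7  126.6] yaw 95.1 t 20.9 op 95.1 F [ 0.5 -0.3  0.3]
turn 0.0 shift x,y,z [  0.8  -1.1 104.1]
```

Emit:
carry_out(
  motion=[
    [1.2,-0.7,36,0,0],
    [0,0,38,0,0],
    [0,0,24,0,0],
    [0,0,6,0,0],
    [0,0,0,0,0.3],
    [0,0,0,0,1],
    [0,0,0,0,1],
    [0,0,0,0,1],
    [0,0,0,0,1],
    [0,0,0,0,1],
  ],
)

```text
t: 21.9
eef_pos: [438.3, -154.5, 23.3]
tcp_rot: [3.14, 0.001, 1.661]
ft_force: [0.1, 0.1, 8.1]
opening: 0.669
grip_force: 30.0
```

Emit:
carry_out(
  motion=[
    [0,0,-38,0,1],
    [0,0,-38,4.6,1],
    [0,0,-38,4.6,1],
    [0,0,0,0,1],
  ],
)

```text
t: 22.3
eef_pos: [439.3, -155.0, 140.6]
tcp_rot: [3.135, 0.003, 1.499]
ft_force: [0.1, -0.7, -2.0]
opening: 0.665
grip_force: 30.0
```

```bash
python3 - <<'E'
from h import *
go(615.9,-186.6,110,86)
E
```

```text
pos [ 439.3 -155.   140.6] yaw 85.86 t 22.3 op 63.2 F [ 0.1 -0.7 -2. ]
turn -0.14 shift x,y,z [-19.2 178.4  30.6]
```

Emit:
carry_out(
  motion=[
    [-4,36,0,0,1],
    [-4,36,0,0,1],
    [-4,36,0,0,1],
    [-4,36,0,0,1],
    [-4,35.5,0,0,1],
    [0,0,0,0,1],
    [0,0,0,0,1],
    [0,0,0,0,1],
  ],
)

```text
t: 23.1
eef_pos: [614.5, -186.5, 135.8]
tcp_rot: [-3.14, -0.001, 1.501]
ft_force: [0.3, 0.3, -0.9]
opening: 0.667
grip_force: 30.0
```

```bash
python3 - <<'E'
from h import *
go(615.9,-186.6,64,86)
E
```

```text
pos [ 614.5 -186.5  135.8] yaw 86.02 t 23.1 op 63.4 F [ 0.3  0.3 -0.9]
turn 0.02 shift x,y,z [ 0.   1.4 71.8]
```

Emit:
carry_out(
  motion=[
    [0,0.8,30,0,1],
    [0,0,25,0,1],
    [0,0,8,0,1],
    [0,0,5,0,1],
    [0,0,3,0,1],
    [0,0,0,0,1],
    [0,0,0,0,1],
  ],
)

```text
t: 23.8
eef_pos: [617.1, -187.2, 67.0]
tcp_rot: [3.139, 0.001, 1.501]
ft_force: [1.9, -0.0, 3.5]
opening: 0.667
grip_force: 30.0
```

Emit:
carry_out(
  motion=[
    [0,0,0,0,0],
    [0,0,0,0,0],
    [0,0,0,0,0],
    [0,0,-22,0,0.64],
    [0,0,0,0,0.64],
    [0,0,0,0,0.64],
    [0,0,0,0,0.64],
    [0,0,0,0,0.64],
    [0,0,0,0,0.64],
    [0,0,0,0,0.64],
    [0,0,0,0,0.64],
  ],
)

```text
t: 24.9
eef_pos: [616.3, -186.8, 87.4]
tcp_rot: [-3.141, -0.0, 1.501]
ft_force: [0.1, -0.2, -0.1]
opening: 0.366
grip_force: 0.0
```

```bash
python3 - <<'E'
from h import *
c=cam('wrist'); save(c,'w7.png'); covers(c,55); go(615.9,-186.6,61.5,86)
E
```

```text
cover [624.6 -89.8  63.3  83.1  -3.9]
pos [ 616.3 -186.9   87.5] yaw 86.0 t 24.9 op 34.4 F [ 0.4 -0.3 -0.4]
turn -0.0 shift x,y,z [ 0.2 -0.4 26. ]
```

Emit:
carry_out(
  motion=[
    [0,0,14,0,0.64],
    [0,0,4,0,0.64],
    [0,0,3,0,0.64],
    [0,0,3,0,0.64],
    [0,0,2.5,0,0.64],
    [0,0,0,0,0.64],
    [0,0,0,0,0.64],
  ],
)

```text
t: 25.65
eef_pos: [616.4, -186.9, 63.2]
tcp_rot: [3.14, 0.0, 1.501]
ft_force: [-8.1, 3.2, 28.8]
opening: 0.358
grip_force: 14.3
```

Emit:
carry_out(
  motion=[
    [0,0,-35,0,0.3],
    [0,0,-45,0,0],
    [0,0,0,7.1,0],
    [0,0,0,7.1,0],
    [0,0,0,7.1,0],
  ],
)

```text
t: 26.15
eef_pos: [616.1, -186.8, 140.5]
tcp_rot: [-3.141, -0.0, 1.124]
ft_force: [-0.2, 0.8, 0.9]
opening: 0.722
grip_force: 0.0
```

Emit:
carry_out(
  motion=[
    [41,-16,0,0,0],
    [41,-16,0,0,0],
    [41,-16,0,0,0],
    [41,-16,0,0,0],
    [41,-16,0,0,0],
    [41,-16,0,0,0],
    [41,-16,0,0,0],
    [41,-16,0,0,0],
    [40,-16,0,0,0],
    [0,0,0,0,0],
    [0,0,0,0,0],
  ],
)

```text
t: 27.25
eef_pos: [642.9, 208.1, 139.9]
tcp_rot: [-3.141, 0.001, 1.131]
ft_force: [1.5, -0.8, -0.3]
opening: 1.002
grip_force: 0.0
```

```bash
python3 - <<'E'
from h import *
c=cam('wrist'); save(c,'w8.png'); go(643,206.9,62,64.7)
E
```

```text
pos [643.  207.1 140.2] yaw 64.72 t 27.3 op 94.7 F [ 0.8 -0.6 -1.1]
turn 0.02 shift x,y,z [-0.2  0.  78.2]
```

View pics/w8.png

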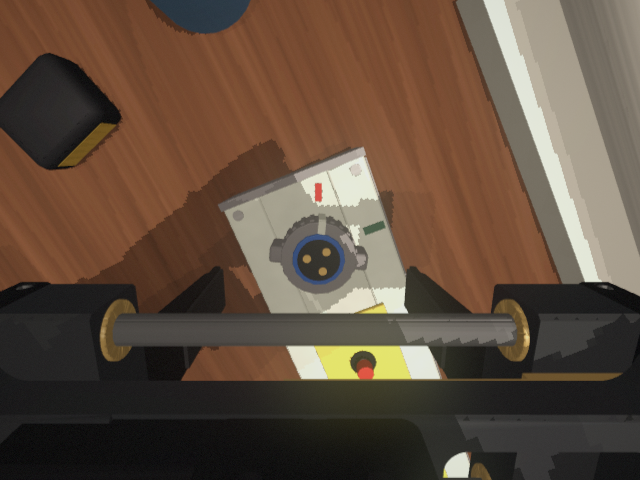

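The ring is centred at (318,258), its lugs at (276,248) and (361,258), about 5° clockwise of the fingers. Descending to grip the lugs.

Emit:
carry_out(
  motion=[
    [0,0,25,5,0],
    [0,0,25,0,0],
    [0,0,20,0,0],
    [0,0,7,0,0],
    [0,0,0,0,0],
    [0,0,0,0,1],
    [0,0,0,0,1],
    [0,0,0,0,1],
    [0,0,0,0,1],
    [0,0,0,0,1],
    [0,0,0,0,1],
  ],
)

```text
t: 28.4
eef_pos: [645.1, 206.8, 65.0]
tcp_rot: [3.138, -0.002, 1.042]
ft_force: [6.5, -3.7, 0.8]
opening: 0.708
grip_force: 30.0
```

Emit:
carry_out(
  motion=[
    [0,2,0,0,1],
    [0,0,0,8,1],
    [0,0,0,8,1],
    [0,0,0,8,1],
    [0,0,0,8,1],
    [0,0,0,8,1],
    [0,0,0,8,1],
    [0,0,0,8,1],
    [0,0,0,8,1],
    [0,0,0,4,1],
    [0,0,0,0,1],
  ],
)

```text
t: 29.5
eef_pos: [646.6, 205.0, 65.1]
tcp_rot: [3.14, -0.004, -0.145]
ft_force: [5.0, -9.2, 2.6]
opening: 0.716
grip_force: 30.0
```

```bash
python3 - <<'E'
from h import *
go(); print(env.state()['moment'])
E
```

```text
pos [646.6 205.   65.1] yaw -8.29 t 29.5 op 68.0 F [ 5.  -9.2  2.6]
turn 0.0 shift x,y,z [ 0.  0. -0.]
[-1.89832554 -0.70001884  0.85828509]
```

Emit:
carry_out(
  motion=[
    [0,0,0,0,0.18],
    [0,0,0,0,0.18],
    [0,0,0,0,0.18],
    [0,0,-20,0,0.18],
    [0,0,-40,0,0.1],
    [0,0,-40,0,0],
    [0,0,0,0,0],
  ],
)

```text
t: 30.2
eef_pos: [647.0, 207.1, 169.8]
tcp_rot: [-3.138, -0.008, -0.145]
ft_force: [0.8, 0.2, 0.0]
opening: 0.987
grip_force: 0.0
```

```bash
python3 - <<'E'
from h import *
c=cam('wrist'); save(c,'w9.png'); go()
E
```

```text
pos [645.9 206.9 166.9] yaw -8.28 t 30.2 op 94.2 F [ 0.4  0.2 -0.8]
turn 0.0 shift x,y,z [ 0.  0. -0.]
```

View pics/w9.png

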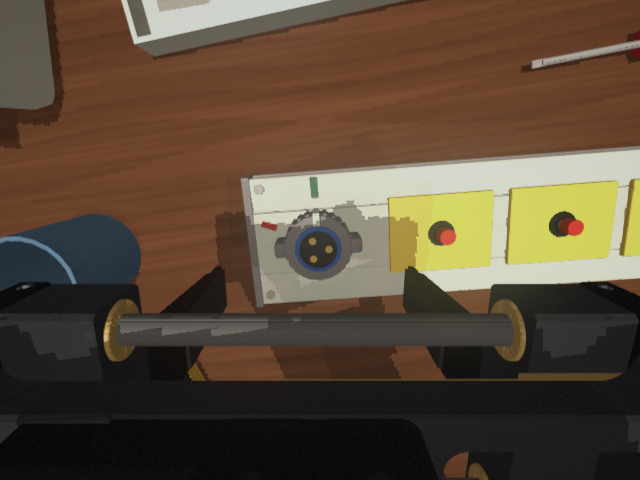

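The pointer (316,217) is now at the green mark (313,187), so the ring is locked. The covers sit flush. Next, the mallet.

Emit:
carry_out(
  motion=[
    [0,0,0,-8.5,0],
    [0,0,0,-8.5,0],
    [0,0,0,-8.5,0],
    [-30.5,34.5,0,-0.6,0],
    [-30.5,34.5,0,0,0],
    [-30.5,34.5,0,0,0],
    [-30.5,34.5,0,0,0],
    [-30.5,34.5,0,0,0],
    [-30.5,34.5,0,0,0],
    [-30.5,34.5,0,0,0],
    [-30.5,34.5,0,0,0],
  ],
)

```text
t: 31.35
eef_pos: [495.3, -131.9, 163.2]
tcp_rot: [-3.14, 0.001, 0.311]
ft_force: [0.8, -1.1, 0.2]
opening: 1.002
grip_force: 0.0
```

Emit:
carry_out(
  motion=[
    [-30.5,34.5,0,0,0],
    [-30.5,34.5,0,0,0],
    [-30.5,34.5,0,0,0],
    [-30.5,34.5,0,0,0],
    [-30,34.5,0,0,0],
    [-30,34.5,0,0,0],
    [0,0,0,0,0],
    [0,0,0,0,0],
  ],
)

```text
t: 32.15
eef_pos: [385.9, -383.6, 162.9]
tcp_rot: [-3.139, 0.001, 0.309]
ft_force: [-0.4, -0.3, 0.6]
opening: 1.002
grip_force: 0.0
```

```bash
python3 - <<'E'
from h import *
c=cam('wrist'); save(c,'w10.png'); go(389,-384,36,17.8)
import pickle; pickle.dump(c,open('w10.pkl','wb'))
E
```

```text
pos [ 386.4 -382.8  163.2] yaw 17.77 t 32.2 op 95.2 F [-0.1 -0.1 -0.2]
turn -0.03 shift x,y,z [  2.1   1.9 127.2]
```

View pics/w10.png

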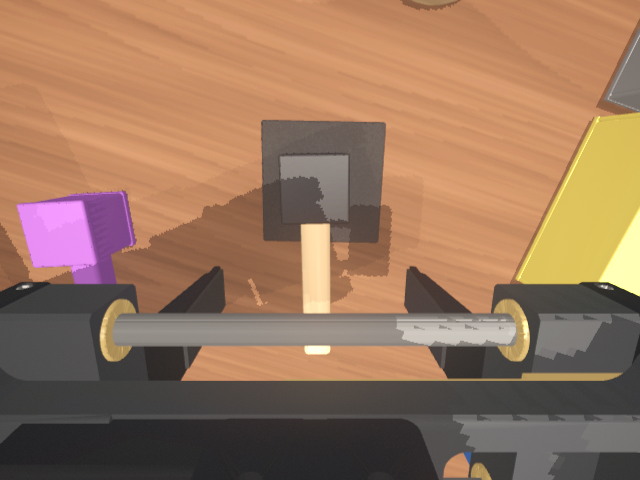

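The mallet is straight ahead: head top (281–349, 154–223), handle at column 316, pad corners (262,120) to (378,242). The purple look-alike (75,230) lies clear on the left.

```bash
python3 - <<'E'
from h import *
import pickle
c=pickle.load(open('w10.pkl','rb'))
r=lambda l,z: np.array([ray(c,u,z)[:2] for u in l])
for nm,l,z in (('head',[(281,155),(348,154),(349,223),(283,223)],70),('pad',[(262,120),(385,122),(378,242),(264,241)],6)):
    P=r(l,z); print(nm,P.mean(0).round(1),np.round(np.linalg.norm(P-np.roll(P,1,0),axis=1),1)); e=P[0]-P[3]; print(np.degrees(np.arctan2(e[1],e[0])).round(1))
P=r([(315,226),(317,300)],51); e=P[0]-P[1]; print('handle',P.round(1).tolist(),np.degrees(np.arctan2(e[1],e[0])).round(1))
H=r([(281,155),(348,154),(349,223),(283,223)],70).mean(0); a=np.radians(17.8)
g=H-38*np.array([np.cos(a),np.sin(a)]); print('grip',g); go(g[0],g[1],27,17.8)
E
```

```text
head [ 426.7 -371.5] [49.5 47.8 50.2 49.5]
18.1
pad [ 426.9 -378.1] [109.1 107.3 108.4 108.4]
16.5
handle [[396.8, -380.9], [335.8, -402.1]] 19.2
grip [ 390.48917124 -383.11122161]
pos [ 386.4 -382.8  163.2] yaw 17.77 t 32.2 op 95.2 F [-0.1 -0.1 -0.2]
turn -0.03 shift x,y,z [  3.8   1.6 136.2]
```

Emit:
carry_out(
  motion=[
    [2.5,1.6,40,-0.5,0],
    [0,0,45,0,0],
    [0,0,35,0,0],
    [0,0,16,0,0],
    [0,0,0,0,0.3],
    [0,0,0,0,1],
    [0,0,0,0,1],
    [0,0,0,0,1],
    [0,0,0,0,1],
    [0,0,0,0,1],
    [0,0,0,0,1],
    [0,0,0,0,1],
  ],
)

```text
t: 33.4
eef_pos: [389.6, -384.3, 28.2]
tcp_rot: [-3.142, -0.0, 0.319]
ft_force: [0.6, 0.7, -0.8]
opening: 0.382
grip_force: 0.0
```

Emit:
carry_out(
  motion=[
    [0,0,0,0,1],
    [0,0,0,0,1],
    [0,0,0,0,1],
    [0,0,0,0,1],
    [0,0,0,0,1],
  ],
)

```text
t: 33.9
eef_pos: [389.5, -384.2, 28.0]
tcp_rot: [-3.141, 0.0, 0.319]
ft_force: [-1.6, 1.1, 0.9]
opening: 0.251
grip_force: 29.8
```

```bash
python3 - <<'E'
from h import *
go()
E
```

```text
pos [ 389.5 -384.2   28. ] yaw 18.3 t 33.9 op 23.8 F [-1.6  1.1  0.9]
turn 0.0 shift x,y,z [ 0.  0. -0.]
```

Emit:
carry_out(
  motion=[
    [0,0,-20,0,1],
    [0,0,-35,0,1],
    [0,0,-35,7.5,1],
    [0,0,-32,7.5,1],
    [0,0,0,7.3,1],
    [29,-35,0,0,1],
    [29,-35,0,0,1],
    [29,-36,0,0,1],
    [29,-36,0,0,1],
    [29,-36,0,0,1],
    [28,-35,0,0,1],
    [0,0,0,0,1],
  ],
)

```text
t: 35.1
eef_pos: [579.7, -180.0, 149.6]
tcp_rot: [-3.141, -0.001, -0.065]
ft_force: [-0.8, -0.4, -2.2]
opening: 0.249
grip_force: 29.9
```

Emit:
carry_out(
  motion=[
    [0,0,0,0,1],
    [0,0,0,0,1],
  ],
)

```text
t: 35.3
eef_pos: [576.5, -184.3, 149.8]
tcp_rot: [-3.141, 0.001, -0.07]
ft_force: [0.3, 0.0, -3.5]
opening: 0.251
grip_force: 29.9
```

```bash
python3 - <<'E'
from h import *
c=cam('wrist'); save(c,'w11.png'); go(577,-183.9,93,-4); import pickle; pickle.dump(c,open('w11.pkl','wb'))
E
```

```text
pos [ 576.4 -184.7  150. ] yaw -4.06 t 35.4 op 23.7 F [ 0.3 -0.2 -2.5]
turn -0.06 shift x,y,z [ 0.6 -0.8 57. ]
```

View pics/w11.png

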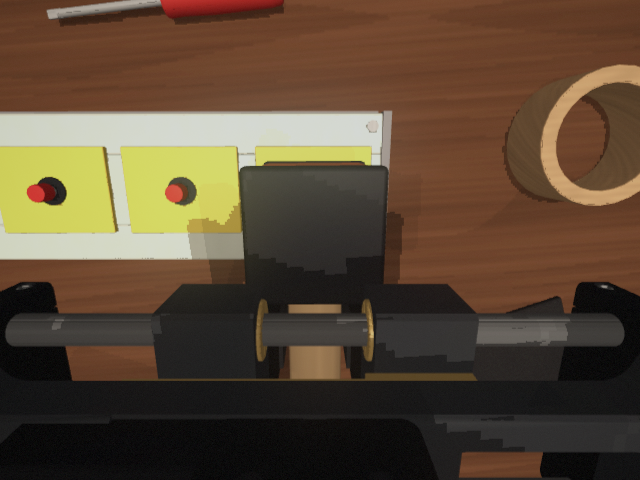

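Head is level over opening 1; pins 2 and 3 show at (175,193) and (40,193). Now I drive pin 1.

Emit:
carry_out(
  motion=[
    [0.5,-0.6,30,0,1],
    [0,0,22,0,1],
    [0,0,0,0,1],
    [0,0,5,0,1],
    [0,0,5,0,1],
    [0,0,4,0,1],
    [0,0,4,0,1],
    [0,0,0,0,1],
  ],
)

```text
t: 36.15
eef_pos: [577.9, -183.4, 80.6]
tcp_rot: [3.141, -0.001, -0.07]
ft_force: [-1.8, -0.4, 2.6]
opening: 0.25
grip_force: 30.0
```

```bash
python3 - <<'E'
from h import *
go(577,-183.9,80,-4); print(env.state()['moment'])
E
```

```text
pos [ 577.9 -183.4   80.6] yaw -4.0 t 36.1 op 23.8 F [-1.8 -0.4  2.6]
turn 0.0 shift x,y,z [-0.8  0.5  0.6]
[-0.01542114  0.41130001  0.02255109]
```

Emit:
carry_out(
  motion=[
    [0,0,1.5,0,1],
    [0,0,1.5,0,1],
    [0,0,0,0,1],
  ],
)

```text
t: 36.45
eef_pos: [577.5, -183.4, 78.7]
tcp_rot: [3.141, -0.001, -0.07]
ft_force: [-7.6, 0.5, 15.8]
opening: 0.248
grip_force: 30.0
```

Emit:
carry_out(
  motion=[
    [0,0,-15,0,1],
    [0,0,-20,0,1],
    [0,-32,0,0,1],
    [0,-32,0,0,1],
    [0,-32,0,0,1],
    [0,0,0,0,1],
    [0,0,0,0,1],
    [0,0,0,0,1],
  ],
)

```text
t: 37.25
eef_pos: [584.4, -88.2, 112.1]
tcp_rot: [3.142, -0.0, -0.07]
ft_force: [0.3, 0.4, -2.9]
opening: 0.255
grip_force: 30.0
```

```bash
python3 - <<'E'
from h import *
c=cam('wrist'); save(c,'w12.png'); go(583.7,-88.2,79,-4)
E
```

```text
pos [584.3 -88.4 112.1] yaw -4.05 t 37.3 op 23.7 F [-0.4 -1.  -3.6]
turn -0.05 shift x,y,z [-0.6 -0.2 33.1]
```

View pics/w12.png

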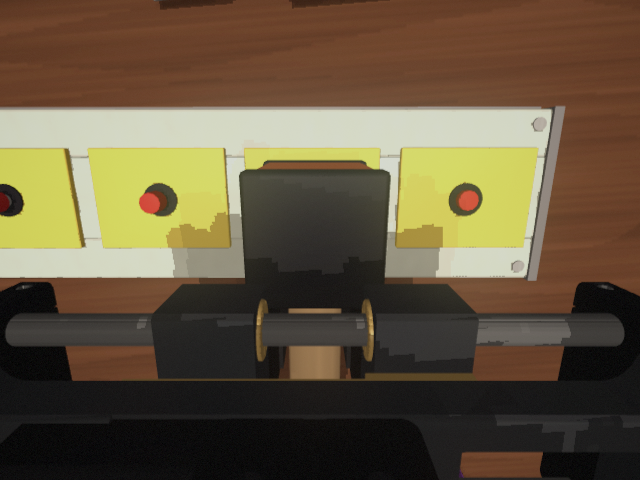

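Pin 1 (466,200) sits down in its collar, while the others still stand up (150,203). Driving pin 2, then 3 and 4.

Emit:
carry_out(
  motion=[
    [-0.5,0,15,0,1],
    [0,0,5,0,1],
    [0,0,5,0,1],
    [0,0,4,0,1],
    [0,0,3,0,1],
    [0,0,2.5,0,1],
    [0,0,0,0,1],
  ],
)

```text
t: 38.0
eef_pos: [583.9, -87.7, 78.6]
tcp_rot: [3.141, -0.001, -0.07]
ft_force: [-5.7, -1.2, 8.6]
opening: 0.252
grip_force: 30.0
```

Emit:
carry_out(
  motion=[
    [0,0,-15,0,1],
    [0,0,-20,0,1],
    [0,-32,0,0,1],
    [0,-32,0,0,1],
    [0,-32,0,0,1],
    [0,0,0,0,1],
    [0,0,0,0,1],
  ],
)

```text
t: 38.7
eef_pos: [590.6, 8.7, 112.7]
tcp_rot: [-3.142, -0.0, -0.068]
ft_force: [0.2, -0.6, -2.4]
opening: 0.252
grip_force: 30.0
```

```bash
python3 - <<'E'
from h import *
go(590.4,7.6,77.5,-4)
E
```

```text
pos [590.6   8.7 112.7] yaw -3.91 t 38.7 op 24.0 F [ 0.2 -0.6 -2.4]
turn 0.09 shift x,y,z [-0.1  1.1 35.2]
```

Emit:
carry_out(
  motion=[
    [0,0.8,15,0,1],
    [0,0,5,0,1],
    [0,0,5,0,1],
    [0,0,4,0,1],
    [0,0,4,0,1],
    [0,0,3.5,0,1],
    [0,0,0,0,1],
  ],
)

```text
t: 39.4
eef_pos: [590.6, 7.2, 77.6]
tcp_rot: [3.141, -0.001, -0.07]
ft_force: [-8.9, -2.1, 15.3]
opening: 0.25
grip_force: 32.7
```

Emit:
carry_out(
  motion=[
    [0,0,-16,0,1],
    [0,0,-20,0,1],
    [0,-32,0,0,1],
    [0,-32,0,0,1],
    [0,-32,0,0,1],
    [0,0,0,0,1],
    [0,0,0,0,1],
  ],
)

```text
t: 40.1
eef_pos: [597.1, 103.6, 112.0]
tcp_rot: [3.142, -0.0, -0.068]
ft_force: [-0.2, -1.4, -2.5]
opening: 0.249
grip_force: 30.6
```

```bash
python3 - <<'E'
from h import *
go(597.1,103.4,77,-4)
E
```

```text
pos [597.1 103.6 112. ] yaw -3.91 t 40.1 op 23.7 F [-0.2 -1.4 -2.5]
turn 0.09 shift x,y,z [ 0.1  0.2 35. ]
```

Emit:
carry_out(
  motion=[
    [0,0,15,0,1],
    [0,0,5,0,1],
    [0,0,5,0,1],
    [0,0,4,0,1],
    [0,0,4,0,1],
    [0,0,3.5,0,1],
    [0,0,0,0,1],
  ],
)

```text
t: 40.8
eef_pos: [597.5, 103.0, 77.5]
tcp_rot: [-3.142, -0.002, -0.07]
ft_force: [-7.8, -2.7, 17.7]
opening: 0.252
grip_force: 33.4
```

Emit:
carry_out(
  motion=[
    [0,0,-16,0,1],
    [0,0,-30,0,1],
    [0,0,-20,0,1],
    [-30,5,0,0,1],
    [-45,10,0,0,1],
    [-45,10,0,0,1],
    [0,0,0,0,1],
  ],
)

```text
t: 41.5
eef_pos: [470.0, 86.3, 141.5]
tcp_rot: [3.141, 0.005, -0.07]
ft_force: [0.5, 0.2, -2.5]
opening: 0.253
grip_force: 31.0
```

```bash
python3 - <<'E'
from h import *
c=cam('scene'); cv2.imwrite('pics/s1.png',cv2.resize(c['color'][220:350,225:435],None,fx=3.5,fy=3.5,interpolation=cv2.INTER_CUBIC)[:,:,::-1]); covers(c,55)
C=np.array([426.9,-378.1]); C=(C+[426.7,-371.5])/2; a=np.radians(17.5); g=C-39.3*np.array([np.cos(a),np.sin(a)])
go(g[0],g[1],100,17.5)
E
```

```text
cover [ 616.6 -188.3   64.6   84.1   -4. ]
cover [623.3 -91.7  64.7  84.5  -4. ]
cover [630.    3.9  64.7  84.6  -3.8]
cover [636.8 101.5  64.7  84.6  -4. ]
pos [473.7  86.5 142.1] yaw -4.0 t 41.5 op 23.7 F [ 0.9  0.1 -2. ]
turn -21.5 shift x,y,z [-222.7  425.8   42.1]
```

View pics/s1.png

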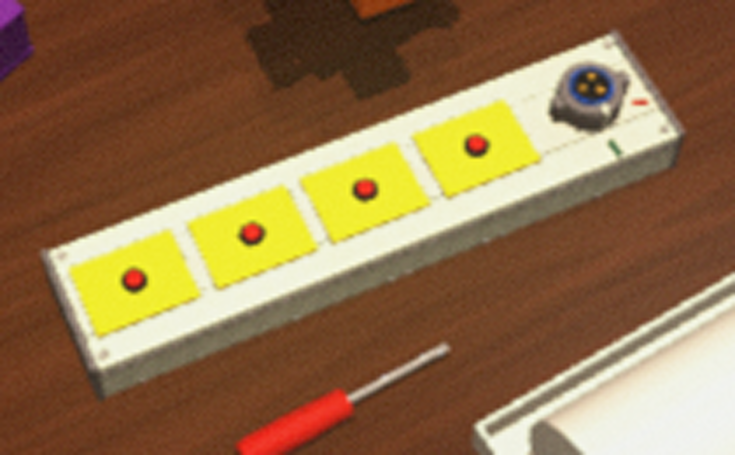

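All four covers lie flush with their pins seated in the collars, and the ring pointer is towards the green mark. Taking the mallet back to the pad.

Emit:
carry_out(
  motion=[
    [0,0,0,-7.2,1],
    [0,0,0,-7.2,1],
    [0,0,0,-7.1,1],
    [-20,39,0,0,1],
    [-20,39,0,0,1],
    [-20,39,0,0,1],
    [-20,39,0,0,1],
    [-20,39,0,0,1],
    [-20,39,0,0,1],
    [-20,39,0,0,1],
    [-20,39,0,0,1],
    [-20,39,0,0,1],
  ],
)

```text
t: 42.75
eef_pos: [409.8, -304.9, 141.8]
tcp_rot: [3.14, -0.001, 0.305]
ft_force: [1.0, 0.3, -3.1]
opening: 0.251
grip_force: 30.9
```

Emit:
carry_out(
  motion=[
    [-21,38,0,0,1],
    [-21,37,0,0,1],
    [0,0,0,0,1],
    [0,0,0,0,1],
    [0,0,0,0,1],
  ],
)

```text
t: 43.25
eef_pos: [392.4, -386.0, 141.4]
tcp_rot: [-3.141, -0.0, 0.306]
ft_force: [-0.0, -0.7, -2.2]
opening: 0.25
grip_force: 30.8
```

```bash
python3 - <<'E'
from h import *
c=cam('scene')
L=covers(c,55)
for k in blobs(c,(0,180,90),(8,255,255),3):
    m=k[:,0].mean(0); p=ray(c,m,59)[:2]
    if 600<p[0]<660 and -210<p[1]<120: print('pin',p.round(1))
C=np.array([426.8,-374.8]); a=np.radians(17.5); g=C-39.3*np.array([np.cos(a),np.sin(a)])
go(g[0],g[1],28,17.5)
E
```

```text
cover [ 616.7 -188.3   64.4   84.1   -4. ]
cover [623.4 -91.7  64.4  84.5  -4. ]
cover [629.7   3.9  65.2  84.6  -4. ]
cover [636.8 101.5  64.7  84.6  -4. ]
pin [ 615.9 -188. ]
pin [623.4 -91.8]
pin [629.5   4.3]
pin [636.2 102.3]
pos [ 392.5 -385.8  141.6] yaw 17.55 t 43.3 op 23.6 F [-0.9  1.  -2.7]
turn 0.05 shift x,y,z [-3.300e+00 -1.000e-01  1.136e+02]
```

Emit:
carry_out(
  motion=[
    [-3,0,35,0,1],
    [0,0,40,0,1],
    [0,0,25,0,1],
    [0,0,8,0,1],
    [0,0,4,0,1],
    [0,0,1,0,1],
    [0,0,1,0,1],
    [0,0,0,0,1],
  ],
)

```text
t: 44.1
eef_pos: [389.5, -387.6, 28.5]
tcp_rot: [3.14, -0.001, 0.306]
ft_force: [0.4, 0.2, -2.0]
opening: 0.248
grip_force: 30.8
```

Emit:
carry_out(
  motion=[
    [0,0,1,0,1],
    [0,0,1,0,1],
    [0,0,0.5,0,1],
    [0,0,0,0,1],
  ],
)

```text
t: 44.5
eef_pos: [389.4, -387.6, 26.4]
tcp_rot: [3.14, -0.001, 0.305]
ft_force: [-2.0, 1.2, 12.7]
opening: 0.249
grip_force: 31.6
```

Emit:
carry_out(
  motion=[
    [0,0,-0.7,0,1],
    [0,0,0,0,0.6],
    [0,0,0,0,0.3],
    [0,0,0,0,0],
    [0,0,0,0,0],
    [0,0,0,0,0],
    [0,0,0,0,0],
    [0,0,-15,0,0],
    [0,0,-40,0,0],
    [0,0,-40,0,0],
    [0,0,-40,0,0],
    [0,0,0,0,0],
  ],
)

```text
t: 45.7
eef_pos: [390.4, -388.7, 165.5]
tcp_rot: [3.134, -0.003, 0.306]
ft_force: [0.2, 0.1, -0.3]
opening: 0.998
grip_force: 0.0
```

```bash
python3 - <<'E'
from h import *
c=cam('wrist'); save(c,'w13.png'); go()
import pickle; pickle.dump(c,open('w13.pkl','wb'))
c=cam('scene');covers(c,55)
E
```

```text
pos [ 389.7 -388.   163. ] yaw 17.5 t 45.8 op 94.9 F [ 0.2 -0.9 -0.3]
turn 0.0 shift x,y,z [ 0.  0. -0.]
cover [ 616.6 -188.3   64.6   84.1   -4. ]
cover [623.4 -91.7  64.4  84.5  -4. ]
cover [629.7   3.9  65.2  84.6  -4. ]
cover [636.4 101.5  65.4  84.6  -4. ]
```

View pics/w13.png

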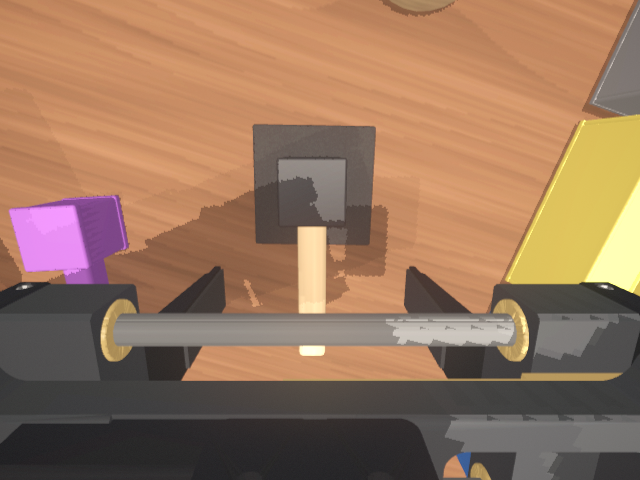

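The mallet stands flat and centred on the pad (head at 312,192, pad at 314,184), and the gripper is clear. The covers are unchanged. Handing in.

```bash
python3 -c "
from cell import env
print(env.job_done())"
```

```text
the job is handed in; nothing more can be done
None
```

Job handed in, no verdict returned: four covers pressed level, all four pins mallet-driven down, ring turned to green, mallet back on its pad, other things untouched as far as I saw.

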